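# Load the microscopy carrier and hold it up level

### The job

Pack the carrier for the microscope room: stand the oil bottle and the dropper bottle upright in its two empty cells, one per cell, and let go of them while the carrier stands on the desk, leaving the canister and the eyepiece in their cells. Then take the carrier by the middle of its handle bar, lift it straight up until it is at least 10 cm clear of the desk and keep it there level and still; finish while holding it, do not put it down. Tip nothing over and do not push the other things on the desk about.

Things in the scene. Friction and masses are not known exactly. Their poses are not given: they have to be found in the camera images.
- carrier: loose grey bottle carrier, 160 (x) x 172 (y) x 102 mm, 0.3 to 0.55 kg, turned any way; origin at the centre of its underside, z up. Tray 28 mm high, floor 6 mm, four cells 52x52 mm inside, 22 mm deep, centred at x +-50, y +-56 mm, a solid cross between them. Cells with x and y of the same sign hold the canister and the eyepiece; the other two are empty. A handle bar stands over the middle
- carrier_grip (a point): centre of the carrier's black flat-sided handle bar, 90 mm above the carrier's underside; axes as the carrier's. The bar runs along y: 90 mm long, 16 mm thick in x (pinch it across x), from 78 to 102 mm above the underside, on two thin steel uprights at y = +-36 mm
- free_cell_1 (a point): centre of the floor of one empty cell (carrier x = +50, y = -56 mm, 6 mm above the underside)
- free_cell_2 (a point): centre of the floor of the other empty cell (carrier x = -50, y = +56 mm)
- oil_bottle: short white bottle with a screw cap, standing on the desk: body 35 mm diameter up to 50 mm with a rounded shoulder, cap 23 mm diameter from 48 to 66 mm height, about 60 g; origin at the centre of its underside, z up through the cap
- dropper_bottle: slim amber dropper bottle, standing on the desk: body 29 mm diameter up to 58 mm, collar 21 mm diameter from 58 to 70 mm, bulb 15 mm diameter from 70 to 102 mm, about 45 g; origin at the centre of its underside, z up through the bulb
- objective_can: round screw-top canister, 42 mm diameter, 54 mm high, about 50 g, already standing in a cell of the carrier; origin at the centre of its underside, z up
- eyepiece: round black eyepiece, 39 mm diameter, 46 mm high, about 90 g, already standing in a cell of the carrier; origin at the centre of its underside, z up
- mouse: computer mouse, 109x60x36 mm, long side along its x; bystander, origin at the centre of its underside
- eraser: eraser, 19x44x12 mm; bystander, origin at the centre of its underside
- tally_counter: hand tally counter, 23x74x54 mm; bystander, origin at the centre of its underside
- date_stamp: hand stamp standing upright, 26x42x69 mm; bystander, origin at the centre of its underside
- slide_box: closed flat slide box, 73x105x34 mm; bystander, origin at the centre of its underside
There are look-alikes about, which are no part of the job. Of the things that look like the oil_bottle, the largest one is meant.

How it is judged:
By the outcome, as a careful person would: the job done as asked, in the order asked, and still so for the second after the job is handed in, while the arm keeps its last pose, push and grip.
It also fails if it takes over 67 s, if anything falls off the work surface, if the arm or the gripper's body presses on something with over 40 N, if the wrist force passes 120 N, or if a joint passes its speed limit or range.

### The arm

A 7-joint arm with a two-finger parallel gripper is mounted at the origin on a cart in front of the work surface, level with it; the furniture and walls round the work are solid. World frame = base frame: x ahead of the robot, y to its left, z up, the work surface at z = 0. Lengths are in mm, angles in rad, forces in N, time in s.
With the tool pointing down it reaches from about 400 to 900 mm from the base axis. Payload 5.5 kg.
Tool frame: the origin (TCP) lies at the very end of the fingers, on their centre line; the grasp point (between the pads) lies env.grip_point_offset behind it (env.grip_point_offset is the distance from the TCP to the grasp point, in mm); x points along the fingers, y is the direction in which the jaws open and shut, and the axes are right-handed (so a half turn about x gives the same grasp; the last joint's range is limited). The gripper opens to 92 mm and grips with 3 to 60 N. Pads are 19 mm wide; open, the fingers measure 130 mm over their backs; the gripper's body (75 mm by 190 mm) begins 47 mm behind the grasp point.
Start: joints at [1.379, 0.501, -0.427, 1.55, 0.221, 1.138, -0.21], TCP at [285.565, -583.911, 226.729] pointing down, gripper open.
Joint ranges: [-2.88, 2.88], [-0.31, 2.03], [-1.54, 1.56], [0.2, 2.42], [-1.41, 4.55], [0.19, 2.02], [-2.57, 2.57]. Speed limits (rad/s): [2.57, 2.57, 3.14, 3.14, 3.14, 3.14, 3.14].

### API

Orientations are given as a unit quaternion [x, y, z, w].
In Python, from plant import env gives the robot as it stands. The module is installed in compiled form; this text tells all that it offers.
- The arm moves only by the shell command python3 -m creep 'ROWS' [FORCE]. ROWS is a JSON object of lists of equal length, an entry for each row: "fingers": the gripper command: -1 is shut, 1 is fully open, values between are in proportion; "translation": the shift along the tool's x, y, z normalised to -1 to 1, where 1 is 0.1 m, a list of three; "twist": the turn about the tool's x normalised to -1 to 1, where 1 is 180 degrees. In form: {"fingers": [fingers, ...], "translation": [[tx, ty, tz], ...], "twist": [twist, ...]}. A call has exactly 10 rows; each row is the pose to reach, as a shift and turn from the pose commanded when the call began, along the tool's axes at that moment, turning the shorter way round; what a row does not reach only later rows make up. A row lasts 1/8 s, in which the tool goes at most 62.5 mm and 10.7 degrees, less where a joint would pass 70% of its speed; a pose out of reach is approached as far as the arm can. A call with a number of a shift or a turn outside -1 to 1 is refused whole. A call with a gripper value outside its range is refused whole. The fingers move at their own pace and stop on an object; FORCE is the grip in N (left out, the last holds). Time passes only in rows, so rows that repeat a pose let the fingers close, or fill a call up. It gives the time, the measured TCP pose, the force and the opening at its end, in the units of the state.
- env.get_obs(): the state, without advancing time (a new reading comes with each control period).
- env.read_camera(name): name is "scene" or "top"; returns the picture (480x640x3 uint8, blue, green, red); there is no depth.
- env.camera_params(name): a dict with "fx", "fy", "cx", "cy" (pixels), "k1" (the pictures are not rectified: a ray, as slopes to the right and down, at radius r is drawn at 1 + k1 r^2 times it, then the intrinsics apply), "R" (3x3) and "t" (3): a world point X has camera coordinates R X + t. Camera axes: x right, y down, z forward; pixel columns grow to the right and rows downward; lengths in mm; the calibration is good to about 2 mm. A picture is of the moment at which its call begins. camera_params takes no time and is no camera call.
- env.sign_off(): hands the job in, once; it reports no verdict.
The state is a dict: "clock": time; "qpos": joint angles; "qd": joint speeds; "joint_efforts": joint torques, N m; "tool_pos": TCP position; "orientation": TCP orientation; "force": force on the tool from outside, world axes, zero at the start; "wrist_torque": the same for the moment, N m; "finger_gap": finger opening in mm.
Only numpy, scipy, OpenCV 4.12 (cv2) and the standard library are available. Lean on these libraries where they do the work, as an engineer would, in place of code of your own. Each camera call takes 0.05 s, during which the arm holds its last target. There are 200 camera calls.

## Working session

There is one attempt and no reset: what is moved stays moved. The work goes in short steps, Python scripts to look and compute and a shell command to move; the robot and the scene stay as the last step left them, time stands still between calls to the robot, and variables do not carry over. Pictures are saved under pics/ and viewed, about 8 in all and at most 12, crops included, and the job is handed in when it is done.

```bash
mkdir -p pics; cat > h.py <<'E'
import numpy as np,cv2,json
from plant import env
from scipy.spatial.transform import Rotation as Rn
def snap(n,f):
    im=env.read_camera(n); cv2.imwrite('pics/'+f,im); return im
def px2w(n,u,v,z):
    p=env.camera_params(n);R=np.array(p['R']);t=np.array(p['t'])
    d=np.array([(u-p['cx'])/p['fx'],(v-p['cy'])/p['fy']]);s=d.copy()
    for _ in range(20): s=d/(1+p['k1']*(s@s))
    c=-R.T@t; r=R.T@np.array([s[0],s[1],1]); return c+r*(z-c[2])/r[2]
def w2px(n,X):
    p=env.camera_params(n);c=np.array(p['R'])@np.array(X,float)+np.array(p['t']);s=c[:2]/c[2];s=s*(1+p['k1']*(s@s))
    return np.array([s[0]*p['fx']+p['cx'],s[1]*p['fy']+p['cy']])
def st():
    o=env.get_obs();print({k:np.round(o[k],3).tolist() for k in('clock','tool_pos','force','finger_gap','qpos')});print(np.round(Rn.from_quat(o['orientation']).as_matrix(),3).tolist());return o
E
python3 - <<'E'
from h import *
for n in('scene','top'):
    snap(n,n+'0.png');p=env.camera_params(n);print(n,p['fx'],p['k1'],-np.array(p['R']).T@np.array(p['t']),np.round(p['R'],2).tolist())
print(env.grip_point_offset);st()
E
```

```text
scene 552.3154842253329 0.013075787311858262 [-79.38401732 884.40625421 618.7189612 ] [[-0.86, -0.52, -0.0], [-0.22, 0.37, -0.9], [0.47, -0.77, -0.43]]
top 529.8092566861874 0.014721164893516513 [ 338.88171736  -55.97461618 1373.39077856] [[-0.03, -1.0, 0.01], [-0.99, 0.03, -0.11], [0.11, -0.01, -0.99]]
18.8
{'clock': 0.1, 'tool_pos': [285.192, -583.388, 225.785], 'force': [0.761, -0.622, -0.367], 'finger_gap': 91.827, 'qpos': [1.379, 0.502, -0.427, 1.551, 0.221, 1.138, -0.21]}
[[-0.001, 0.439, -0.898], [0.002, -0.898, -0.439], [-1.0, -0.002, -0.0]]
```

View pics/top0.png

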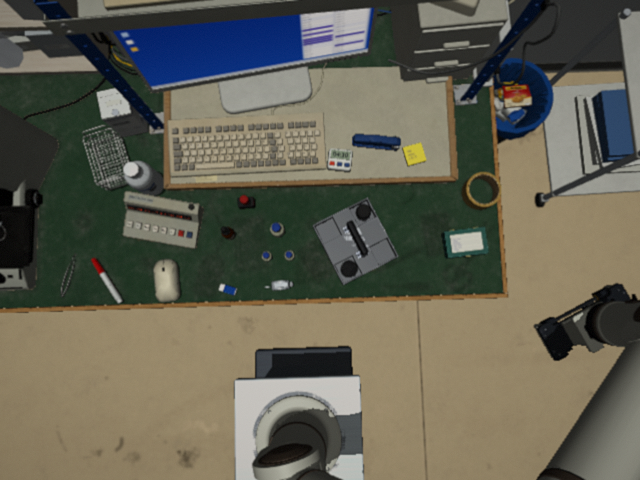

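View pics/scene0.png

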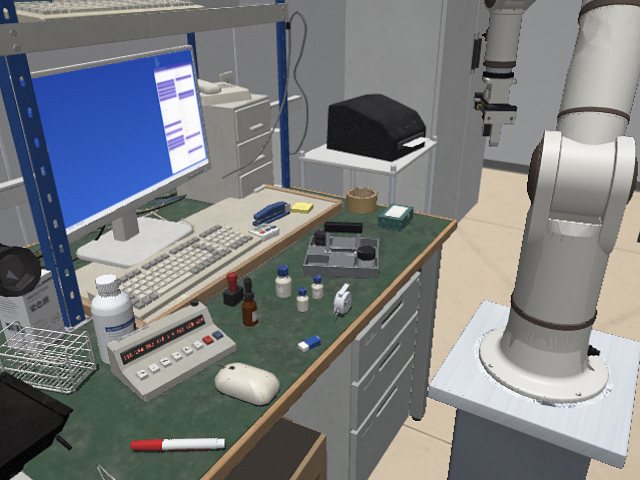

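Top view: large oil bottle near (277,229), two small look-alikes below it, dropper near (228,232), carrier near (355,240). Next, enlarged crops.

```bash
python3 - <<'E'
import cv2
a=cv2.imread('pics/top0.png')[185:300,205:405];cv2.imwrite('pics/c1.png',cv2.resize(a,None,fx=4,fy=4,interpolation=2))
a=cv2.imread('pics/scene0.png')[210:340,215:395];cv2.imwrite('pics/c2.png',cv2.resize(a,None,fx=4,fy=4,interpolation=2))
E
```

```text
(no output)
```

View pics/c1.png

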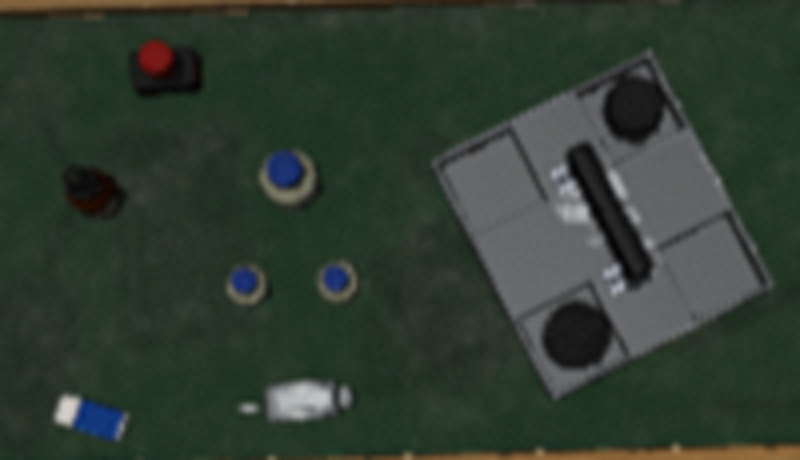

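View pics/c2.png

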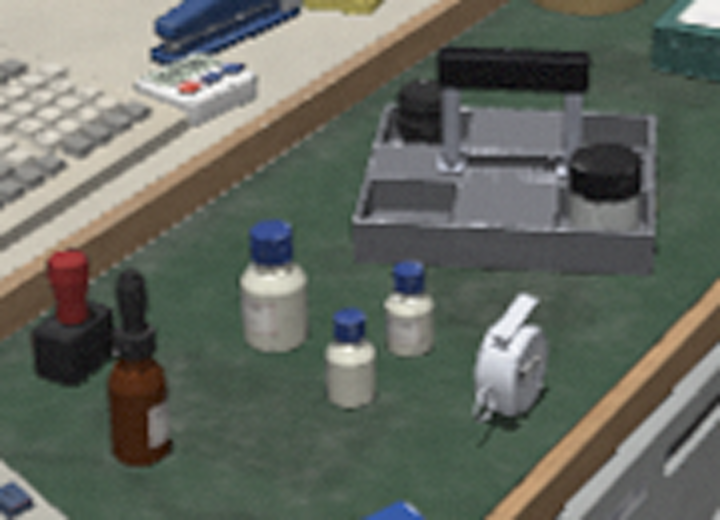

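```bash
python3 - <<'E'
from h import *
T=lambda x,y,z:px2w('top',205+(x+.5)/4-.5,185+(y+.5)/4-.5,z)
S=lambda x,y,z:px2w('scene',215+(x+.5)/4-.5,210+(y+.5)/4-.5,z)
r=lambda *a:print(*[np.round(q,1) for q in a])
print('oil');r(T(285,168,66),S(272,230,66),S(275,325,0+5))
print('drop');r(T(76,178,102),S(131,274,102))
print('dropper body bottom centre');r(S(141,452,0))
C=[T(*c,28) for c in((434,162),(651,52),(772,288),(557,398))];r(*C);c=sum(C)/4;r(c,[np.linalg.norm(C[i]-C[(i+1)%4]) for i in range(4)])
e=(C[1]+C[2]-C[0]-C[3])[:2];f=(C[0]+C[1]-C[2]-C[3])[:2];r(np.degrees(np.arctan2(*e[::-1])),np.degrees(np.arctan2(*f[::-1])))
Sc=[S(*c,28) for c in((384,108),(656,116),(654,238),(355,226))];print('scene corners');r(*Sc);r(sum(Sc)/4)
a,b=T(580,149,102),T(640,275,102);r('bar',a,b,(a+b)/2,np.linalg.norm(a-b));a,b=S(440,52,102),S(588,57,102);r(a,b,(a+b)/2)
print('bystanders: stamp, small1,small2');r(T(157,55,69),T(245,280,40),T(336,278,40),T(305,400,40))
E
```

```text
oil
[524.2  41.5  66. ] [525.8  38.9  66. ] [528.7  35.4   5. ]
drop
[516.5 165.1 102. ] [519.1 165.2 102. ]
dropper body bottom centre
[520.6 165.2   0. ]
[530.7 -51.1  28. ] [ 598.4 -193.    28. ] [ 443.6 -264.1   28. ] [ 377.7 -124.8   28. ]
[ 487.6 -158.2   28. ] [157.2 170.3 154.1 169.8]
-64.6 25.2
scene corners
[ 599.7 -191.1   28. ] [ 446. -268.   28.] [ 376.8 -121.    28. ] [529.4 -47.3  28. ]
[ 488.  -156.9   28. ]Traceback (most recent call last):
  File "<stdin>", line 11, in <module>
  File "<stdin>", line 4, in <lambda>
    return _wrapfunc(a, 'round', decimals=decimals, out=out)
    return _wrapit(obj, method, *args, **kwds)
    result = getattr(arr, method)(*args, **kwds)
numpy._core._exceptions._UFuncNoLoopError: ufunc 'multiply' did not contain a loop with signature matching types (dtype('<U3'), dtype('float64')) -> None
```

```bash
python3 -m creep '{"fingers":[0.2,0.2,0.2,0.2,0.2,0.2,0.2,0.2,0.2,0.2],"translation":[[0,-0.1,-0.1],[0,-0.2,-0.2],[0,-0.3,-0.3],[0,-0.4,-0.4],[0,-0.5,-0.5],[0,-0.6,-0.6],[0,-0.7,-0.7],[0,-0.8,-0.8],[0,-0.9,-0.9],[0,-1,-1]],"twist":[-0.05,-0.1,-0.15,-0.2,-0.25,-0.3,-0.35,-0.4,-0.45,-0.5]}' 20; python3 -c "
from h import *
st()"
```

```text
clock: 1.35
tool_pos: [331.3, -449.5, 226.3]
orientation: [0.373, 0.601, -0.373, 0.601]
force: [0.3, -0.6, -0.1]
finger_gap: 54.9
{'clock': 1.35, 'tool_pos': [331.273, -449.477, 226.314], 'force': [0.261, -0.636, -0.066], 'finger_gap': 54.892, 'qpos': [1.532, 0.418, -0.819, 1.775, 0.34, 1.097, 1.058]}
[[-0.001, 0.896, 0.444], [0.001, 0.444, -0.896], [-1.0, -0.0, -0.001]]
```

```bash
for i in 1 ; do python3 -m creep '{"fingers":[0.2,0.2,0.2,0.2,0.2,0.2,0.2,0.2,0.2,0.2],"translation":[[0,0.1,-0.09],[0,0.2,-0.18],[0,0.3,-0.27],[0,0.4,-0.36],[0,0.5,-0.45],[0,0.6,-0.54],[0,0.7,-0.63],[0,0.8,-0.72],[0,0.9,-0.81],[0,0.97,-0.88]],"twist":[0,0,0,0,0,0,0,0,0,0]}'; done; python3 -m creep '{"fingers":[0.2,0.2,0.2,0.2,0.2,0.2,0.2,0.2,0.2,0.2],"translation":[[0,0.1,-0.09],[0,0.2,-0.18],[0,0.3,-0.27],[0,0.4,-0.36],[0,0.5,-0.45],[0,0.6,-0.54],[0,0.7,-0.63],[0,0.8,-0.72],[0,0.9,-0.81],[0,0.97,-0.88]],"twist":[0,0,0,0,0,0,0,0,0,0]}'; python3 -c "
from h import *
st()"
```

```text
clock: 2.6
tool_pos: [380.4, -327.5, 226.8]
orientation: [0.374, 0.6, -0.374, 0.6]
force: [0.7, 0.1, 0.6]
finger_gap: 55.3
clock: 3.85
tool_pos: [428.8, -205.9, 226.8]
orientation: [0.374, 0.6, -0.374, 0.6]
force: [0.2, 0.0, 0.1]
finger_gap: 55.0
{'clock': 3.85, 'tool_pos': [428.792, -205.861, 226.754], 'force': [0.163, 0.026, 0.122], 'finger_gap': 55.011, 'qpos': [1.225, 0.272, -0.956, 1.962, 0.258, 1.034, 0.608]}
[[0.0, 0.898, 0.44], [0.0, 0.44, -0.898], [-1.0, 0.0, 0.0]]
```

```bash
python3 -m creep '{"fingers":[0.2,0.2,0.2,0.2,0.2,0.2,0.2,0.2,0.2,0.2],"translation":[[0,0.1,-0.09],[0,0.2,-0.18],[0,0.3,-0.27],[0,0.4,-0.36],[0,0.5,-0.45],[0,0.6,-0.54],[0,0.7,-0.63],[0,0.8,-0.72],[0,0.9,-0.81],[0,0.97,-0.89]],"twist":[0,0,0,0,0,0,0,0,0,0]}'; python3 -m creep '{"fingers":[0.2,0.2,0.2,0.2,0.2,0.2,0.2,0.2,0.2,0.2],"translation":[[0,0.1,-0.09],[0,0.2,-0.18],[0,0.3,-0.27],[0.1,0.4,-0.36],[0.2,0.5,-0.45],[0.3,0.65,-0.59],[0.4,0.8,-0.72],[0.5,0.9,-0.81],[0.65,0.975,-0.89],[0.7,0.975,-0.89]],"twist":[0,0,0,0,0,0,0,0,0,0]}'; python3 - <<'E'
from h import *
st()
a=snap('top','t1.png')[185:300,205:405]
b=snap('scene','s1.png')[190:320,215:395]
for X in([525.5,40,66],):print(w2px('top',X),w2px('scene',X))
cv2.imwrite('pics/c3.png',np.vstack([cv2.resize(a,(522,300),interpolation=2),cv2.resize(b,(522,300),interpolation=2)]))
E
```

```text
clock: 5.1
tool_pos: [476.8, -83.3, 226.8]
orientation: [0.374, 0.6, -0.374, 0.6]
force: [0.4, 0.1, 0.1]
finger_gap: 54.7
clock: 6.35
tool_pos: [524.6, 39.9, 156.0]
orientation: [0.374, 0.601, -0.374, 0.6]
force: [-0.6, 0.7, 0.8]
finger_gap: 55.5
{'clock': 6.35, 'tool_pos': [524.591, 39.922, 155.967], 'force': [-0.628, 0.72, 0.84], 'finger_gap': 55.475, 'qpos': [0.597, 0.492, -0.91, 1.915, 0.469, 0.965, -0.076]}
[[-0.001, 0.897, 0.441], [0.001, 0.441, -0.897], [-1.0, -0.001, -0.001]]
[276.48493598 226.0775899 ] [282.44049695 267.37402097]
```

View pics/c3.png

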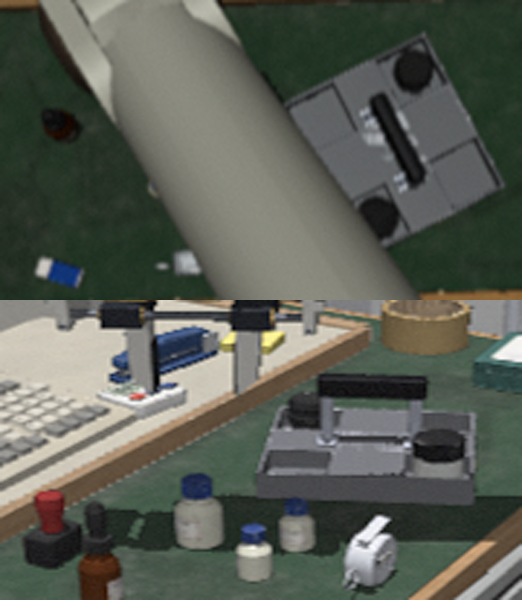

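```bash
python3 -m creep '{"fingers":[0.2,0.2,0.2,0.2,0.2,0.2,0.2,0.2,0.2,0.2],"translation":[[0.15,0,0],[0.3,0,0],[0.45,0,0],[0.6,0,0],[0.7,0,0],[0.8,0,0],[0.9,0,0],[0.95,0,0],[1,0,0],[1,0,0]],"twist":[0,0,0,0,0,0,0,0,0,0]}'; python3 -m creep '{"fingers":[0.2,0.2,-0.2,-0.4,-0.6,-0.8,-1,-1,-1,-1],"translation":[[0.03,0,0],[0.03,0,0],[0.03,0,0],[0.03,0,0],[0.03,0,0],[0.03,0,0],[0.03,0,0],[0.03,0,0],[0.03,0,0],[0.03,0,0]],"twist":[0,0,0,0,0,0,0,0,0,0]}' 20
```

```text
clock: 7.7
tool_pos: [524.9, 38.5, 56.6]
orientation: [0.374, 0.6, -0.374, 0.6]
force: [0.5, -0.3, -0.3]
finger_gap: 55.2
clock: 8.95
tool_pos: [525.0, 38.5, 53.7]
orientation: [0.374, 0.6, -0.374, 0.6]
force: [0.3, 0.1, -0.6]
finger_gap: 22.9
```

```bash
python3 -m creep '{"fingers":[-1,-1,-1,-1,-1,-1,-1,-1,-1,-1],"translation":[[-0.05,0,0],[-0.15,0,0],[-0.3,0,0],[-0.45,0,0],[-0.6,0,0],[-0.75,0,0],[-0.9,0,0],[-1,0,0.05],[-1,0,0.1],[-1,0,0.2]],"twist":[0,0,0,0,0,0,0,0,0,0]}'; python3 -m creep '{"fingers":[-1,-1,-1,-1,-1,-1,-1,-1,-1,-1],"translation":[[0,-0.07,0.1],[0,-0.14,0.2],[0,-0.21,0.3],[0,-0.28,0.4],[0,-0.35,0.5],[0,-0.42,0.6],[0,-0.49,0.7],[0,-0.56,0.8],[0,-0.625,0.91],[0,-0.625,0.91]],"twist":[0,0,0,0,0,0,0,0,0,0]}'; python3 - <<'E'
from h import *
o=st()
a=snap('top','t2.png')[185:300,275:405]
b=snap('scene','s2.png')[190:290,265:395]
cv2.imwrite('pics/c4.png',np.hstack([cv2.resize(b,(780,600),interpolation=2)]))
E
```

```text
clock: 10.2
tool_pos: [533.6, 20.0, 153.4]
orientation: [0.374, 0.6, -0.375, 0.6]
force: [-0.0, -0.1, -0.3]
finger_gap: 22.2
clock: 11.45
tool_pos: [517.4, -90.2, 153.6]
orientation: [0.375, 0.599, -0.375, 0.599]
force: [0.0, 0.2, -0.2]
finger_gap: 21.8
{'clock': 11.45, 'tool_pos': [517.445, -90.153, 153.581], 'force': [0.008, 0.208, -0.191], 'finger_gap': 21.84, 'qpos': [0.836, 0.488, -0.897, 1.92, 0.466, 0.956, 0.17]}
[[-0.0, 0.899, 0.437], [-0.0, 0.437, -0.899], [-1.0, -0.0, 0.0]]
```

View pics/c4.png

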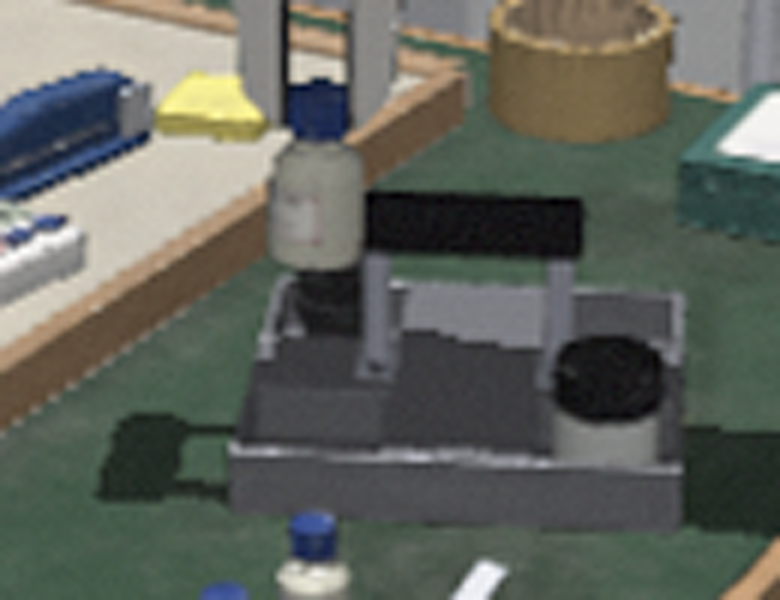

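```bash
python3 -m creep '{"fingers":[-1,-1,-1,-1,-1,-1,-1,-1,-1,-1],"translation":[[0.15,0,0],[0.3,0,0],[0.45,0,0],[0.6,0,0],[0.7,0,0],[0.8,0,0],[0.88,0,0],[0.92,0,0],[0.935,0,0],[0.935,0,0]],"twist":[0,0,0,0,0,0,0,0,0,0]}'
```

```text
clock: 12.8
tool_pos: [517.8, -88.7, 60.4]
orientation: [0.374, 0.6, -0.374, 0.6]
force: [-0.4, 0.2, -0.2]
finger_gap: 22.2
```

```bash
python3 -m creep '{"fingers":[-1,-0.4,-0.3,-0.2,0,0.2,0.2,0.2,0.2,0.2],"translation":[[0.01,0,0],[0.01,0,0],[0.01,0,0],[0.01,0,0],[0.01,0,0],[0.01,0,0],[0,0,0],[-0.05,0,0],[-0.2,0,0],[-0.4,0,0]],"twist":[0,0,0,0,0,0,0,0,0,0]}'; python3 -m creep '{"fingers":[0.2,0.2,0.2,0.2,0.2,0.2,0.2,0.2,0.2,0.2],"translation":[[-0.2,0,0],[-0.4,0,0],[-0.6,0,-0.1],[-0.6,0.1,-0.2],[-0.6,0.2,-0.4],[-0.6,0.3,-0.5],[-0.6,0.4,-0.6],[-0.6,0.5,-0.7],[-0.6,0.5,-0.85],[-0.6,0.5,-1]],"twist":[0,0,0,0,0,0,0,0,0,0]}';python3 - <<'E'
from h import *
o=st()
b=snap('scene','s3.png')[190:340,215:395]
cv2.imwrite('pics/c5.png',cv2.resize(b,(720,600),interpolation=2))
R=Rn.from_quat(o['orientation']).as_matrix();print(R.T@(np.array([518,165,160])-o['tool_pos']))
E
```

```text
clock: 14.05
tool_pos: [517.5, -88.5, 101.5]
orientation: [0.374, 0.6, -0.374, 0.6]
force: [0.9, -0.5, 0.2]
finger_gap: 54.9
clock: 15.3
tool_pos: [517.8, 24.1, 160.0]
orientation: [0.374, 0.6, -0.374, 0.6]
force: [0.0, 0.6, 0.2]
finger_gap: 55.1
{'clock': 15.3, 'tool_pos': [517.778, 24.135, 160.006], 'force': [0.023, 0.594, 0.193], 'finger_gap': 55.071, 'qpos': [0.641, 0.473, -0.922, 1.93, 0.458, 0.964, -0.043]}
[[-0.001, 0.898, 0.439], [0.0, 0.439, -0.898], [-1.0, -0.001, -0.0]]
[ 2.26214469e-02  6.21033691e+01 -1.26436533e+02]
```

View pics/c5.png

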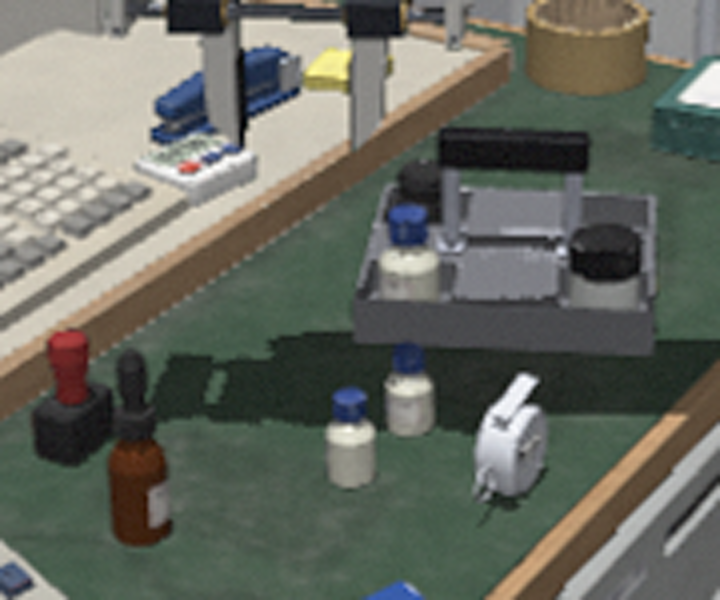

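```bash
python3 -m creep '{"fingers":[0.2,0.2,0.2,0.2,0.2,0.2,0.2,0.2,0.2,0.2],"translation":[[0,0.06,-0.1],[0,0.12,-0.2],[0,0.2,-0.3],[0,0.3,-0.4],[0,0.4,-0.5],[0,0.5,-0.6],[0,0.6,-0.7],[0,0.62,-0.8],[0,0.62,-0.9],[0,0.62,-1]],"twist":[0,0,0,0,0,0,0,0,0,0]}'; python3 -m creep '{"fingers":[0.2,0.2,0.2,0.2,0.2,0.2,0.2,0.2,0.2,0.2],"translation":[[0,0,-0.1],[0,0,-0.2],[0,0,-0.265],[0,0,-0.265],[0,0,-0.265],[0.1,0,-0.265],[0.2,0,-0.265],[0.3,0,-0.265],[0.4,0,-0.265],[0.45,0,-0.265]],"twist":[0,0,0,0,0,0,0,0,0,0]}';python3 - <<'E'
from h import *
o=st()
b=snap('scene','s4.png')[210:335,190:340]
cv2.imwrite('pics/c6.png',cv2.resize(b,(720,600),interpolation=2))
E
```

```text
clock: 16.6
tool_pos: [529.7, 140.6, 160.2]
orientation: [0.374, 0.6, -0.375, 0.6]
force: [-0.7, -0.5, 0.4]
finger_gap: 55.1
clock: 17.85
tool_pos: [518.2, 164.0, 114.3]
orientation: [0.374, 0.6, -0.375, 0.6]
force: [0.6, 0.6, 0.8]
finger_gap: 54.8
{'clock': 17.85, 'tool_pos': [518.248, 163.958, 114.269], 'force': [0.583, 0.632, 0.759], 'finger_gap': 54.816, 'qpos': [0.313, 0.58, -0.863, 1.902, 0.551, 0.917, -0.365]}
[[-0.001, 0.898, 0.439], [-0.0, 0.439, -0.898], [-1.0, -0.001, -0.0]]
```

View pics/c6.png

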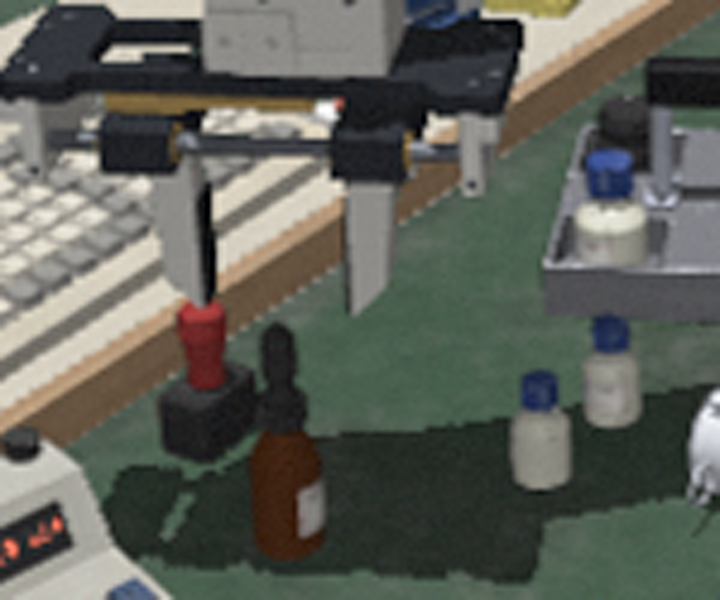

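```bash
python3 - <<'E'
from h import *
T=lambda x,y,z:px2w('top',205+(x+.5)/4-.5,185+(y+.5)/4-.5,z)
C=lambda x,y,z:px2w('scene',190+x*150/720,210+y*125/600,z)
for q in(T(157,58,69),C(202,310,69),C(195,445,0),C(255,428,0),C(162,415,0),C(290,550,0),C(278,328,102)):print(np.round(q,1))
R=Rn.from_quat(env.get_obs()['orientation']).as_matrix()
print(R.T@(T(157,58,69)-np.array([518.2,164,69])))
E
```

```text
[595.3 119.7  69. ]
[593.7 123.5  69. ]
[601.9 126.1   0. ]
[588.1 101.2   0. ]
[631.1 113.7   0. ]
[515.5 170.2   0. ]
[517.7 165.3 102. ]
[-0.0998436  49.79693719 73.62250289]
```

```bash
python3 -m creep '{"fingers":[0.2,0.2,0.2,0.2,0.2,0.2,0.2,0,-0.2,-0.4],"translation":[[0.1,0,-0.01],[0.22,0,-0.01],[0.35,0,-0.01],[0.48,0,-0.01],[0.6,0,-0.01],[0.7,0,-0.01],[0.74,0,-0.01],[0.74,0,-0.01],[0.74,0,-0.01],[0.74,0,-0.01]],"twist":[0,0,0,0,0,0,0,0,0,0]}' 20;  python3 -m creep '{"fingers":[-0.6,-0.8,-1,-1,-1,-1,-1,-1,-1,-1],"translation":[[0,0,0],[0,0,0],[0,0,0],[0,0,0],[-0.1,0,0],[-0.25,0,0],[-0.4,0,0],[-0.6,0,0],[-0.8,0,0],[-1,0,0]],"twist":[0,0,0,0,0,0,0,0,0,0]}' 20
python3 - <<'E'
from h import *
o=env.get_obs();R=Rn.from_quat(o['orientation']).as_matrix();print(R.T@(np.array([458.5,-226.5,160])-o['tool_pos']))
E
```

```text
clock: 19.15
tool_pos: [518.6, 165.0, 41.7]
orientation: [0.375, 0.6, -0.374, 0.6]
force: [0.8, 0.1, -0.4]
finger_gap: 31.3
clock: 20.4
tool_pos: [518.4, 165.0, 142.9]
orientation: [0.375, 0.6, -0.374, 0.6]
force: [-0.9, 0.0, -0.7]
finger_gap: 26.2
[ -17.09572567 -225.77166327  325.36657428]
```

```bash
python3 -m creep '{"fingers":[-1,-1,-1,-1,-1,-1,-1,-1,-1,-1],"translation":[[-0.1,-0.05,0.05],[-0.2,-0.1,0.12],[-0.3,-0.15,0.2],[-0.4,-0.2,0.3],[-0.45,-0.25,0.4],[-0.45,-0.3,0.5],[-0.45,-0.37,0.6],[-0.45,-0.44,0.7],[-0.45,-0.5,0.76],[-0.45,-0.56,0.82]],"twist":[0,0,0,0,0,0,0,0,0,0]}';  python3 - <<'E'
from h import *
b=snap('scene','s5.png')[170:320,190:370]
cv2.imwrite('pics/c7.png',cv2.resize(b,(720,600),interpolation=2))
E
```

```text
clock: 21.65
tool_pos: [503.7, 66.3, 186.2]
orientation: [0.374, 0.6, -0.374, 0.6]
force: [-0.8, -0.4, -0.4]
finger_gap: 25.8
```

View pics/c7.png

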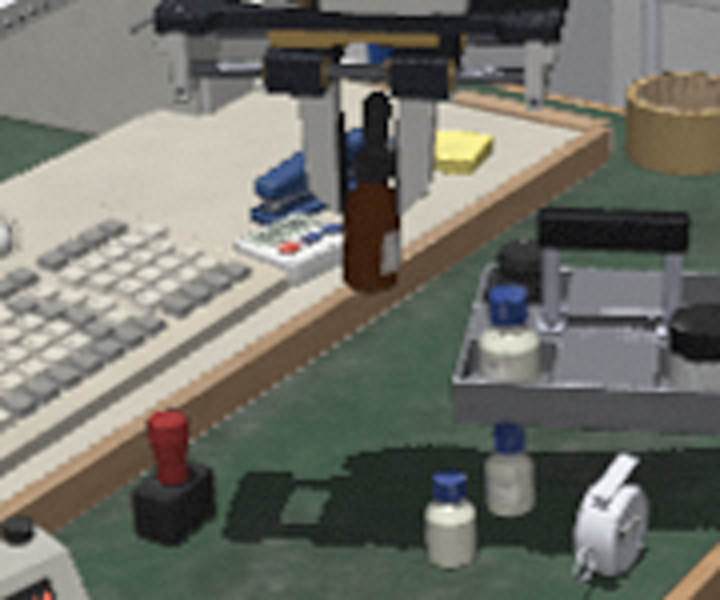

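```bash
python3 - <<'E'
from h import *
o=env.get_obs();R=Rn.from_quat(o['orientation']).as_matrix()
C=lambda x,y,z:px2w('scene',190+x*.25,170+y*.25,z)
for n,q in(('bulb',C(377,96,247)),('bottom centre',C(371,280,145)),('collar top',C(375,150,215))):print(n,np.round(q,1),np.round(R.T@(q-o['tool_pos']),1))
print(np.round(R.T@(np.array([458.5,-226.5,170])-o['tool_pos']),1))
E
```

```text
bulb [493.9  69.  247. ] [-61.   -6.8  -7.7]
bottom centre [504.9  64.1 145. ] [41.   1.1  1.5]
collar top [501.6  61.3 215. ] [-29.   -3.2   2.5]
[  16.3 -168.1  242.3]
```

```bash
python3 - <<'E'
from h import *
for z in(145,215,247):print((w2px('scene',[503.7,66.3,z])-[190,170])*4)
b=cv2.imread('pics/s5.png')[185:255,255:315]
cv2.imwrite('pics/c8.png',cv2.resize(b,None,fx=8,fy=8,interpolation=2))
E
```

```text
[370.47502178 282.16180729]
[365.6428249  152.44933481]
[363.33679964  90.67450316]
```

View pics/c8.png

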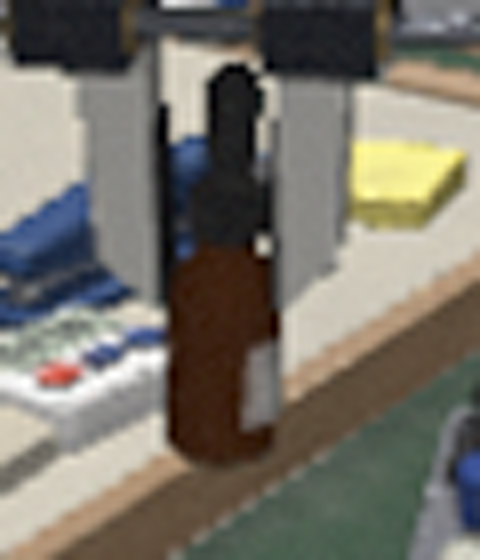

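```bash
python3 -m creep '{"fingers":[-1,-1,-1,-1,-1,-1,-1,-1,-1,-1],"translation":[[0,-0.05,0.07],[0,-0.1,0.15],[0,-0.16,0.23],[0,-0.22,0.32],[0,-0.28,0.4],[0,-0.34,0.49],[0,-0.4,0.58],[0,-0.46,0.66],[0,-0.51,0.74],[0,-0.56,0.81]],"twist":[0,0,0,0,0,0,0,0,0,0]}'; python3 -m creep '{"fingers":[-1,-1,-1,-1,-1,-1,-1,-1,-1,-1],"translation":[[0,-0.05,0.07],[0,-0.1,0.15],[0,-0.16,0.23],[0,-0.22,0.32],[0,-0.28,0.4],[0,-0.34,0.49],[0,-0.4,0.58],[0,-0.46,0.66],[0,-0.51,0.74],[0,-0.56,0.81]],"twist":[0,0,0,0,0,0,0,0,0,0]}'; python3 -m creep '{"fingers":[-1,-1,-1,-1,-1,-1,-1,-1,-1,-1],"translation":[[0,-0.06,0.08],[0,-0.12,0.17],[0,-0.19,0.27],[0,-0.26,0.37],[0,-0.33,0.47],[0,-0.4,0.57],[0,-0.46,0.66],[0,-0.52,0.74],[0,-0.56,0.81],[0,-0.56,0.81]],"twist":[0,0,0,0,0,0,0,0,0,0]}'
python3 - <<'E'
from h import *
o=st()
R=Rn.from_quat(o['orientation']).as_matrix()
print(np.round(R.T@(np.array([458.5,-226.5,48])-o['tool_pos']),1))
a=snap('top','t6.png')[190:300,300:420]
b=snap('scene','s6.png')[150:270,280:400]
cv2.imwrite('pics/c9.png',np.hstack([cv2.resize(b,(400,400),interpolation=2),cv2.resize(a,(400,400),interpolation=2)]))
E
```

```text
clock: 22.95
tool_pos: [489.2, -31.3, 186.3]
orientation: [0.374, 0.6, -0.374, 0.6]
force: [-0.1, 0.5, -0.7]
finger_gap: 25.9
clock: 24.2
tool_pos: [474.5, -128.7, 186.3]
orientation: [0.374, 0.6, -0.374, 0.6]
force: [0.2, -0.8, -0.0]
finger_gap: 25.7
clock: 25.45
tool_pos: [459.7, -226.1, 186.2]
orientation: [0.375, 0.6, -0.375, 0.6]
force: [0.2, 0.5, -0.3]
finger_gap: 25.8
{'clock': 25.45, 'tool_pos': [459.724, -226.071, 186.158], 'force': [0.201, 0.457, -0.318], 'finger_gap': 25.811, 'qpos': [1.15, 0.41, -0.911, 1.922, 0.386, 0.994, 0.517]}
[[0.0, 0.899, 0.438], [0.0, 0.438, -0.899], [-1.0, 0.0, -0.0]]
[ 1.382e+02 -1.300e+00 -1.000e-01]
```

View pics/c9.png

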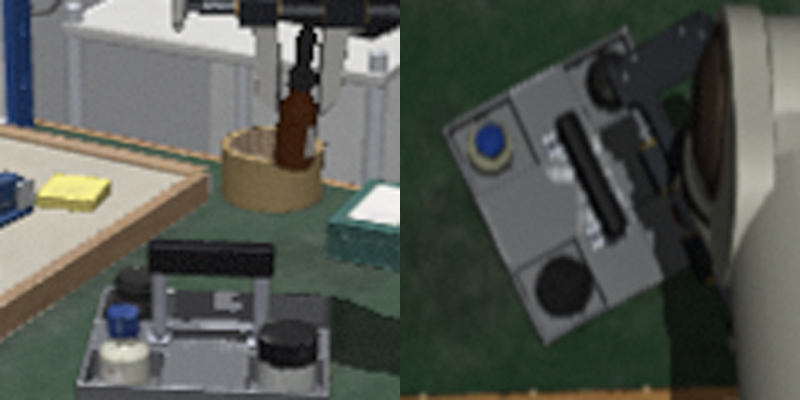

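```bash
python3 -m creep '{"fingers":[-1,-1,-1,-1,-1,-1,-1,-1,-1,-1],"translation":[[0.1,-0.02,0],[0.22,-0.02,0],[0.34,-0.02,0],[0.46,-0.02,0],[0.58,-0.02,0],[0.7,-0.02,0],[0.8,-0.02,0],[0.9,-0.02,0],[0.97,-0.02,0],[1,-0.02,0]],"twist":[0,0,0,0,0,0,0,0,0,0]}'; python3 -m creep '{"fingers":[-1,-1,-1,-1,-1,-1,-1,-1,-1,-1],"translation":[[0.06,0,0],[0.12,0,0],[0.18,0,0],[0.24,0,0],[0.29,0,0],[0.33,0,0],[0.35,0,0],[0.36,0,0],[0.37,0,0],[0.37,0,0]],"twist":[0,0,0,0,0,0,0,0,0,0]}'; python3 -m creep '{"fingers":[-1,-1,-1,-1,-1,-1,-1,-1,-1,-1],"translation":[[0.005,0,0],[0.01,0,0],[0.01,0,0],[0.015,0,0],[0.015,0,0],[0.015,0,0],[0.015,0,0],[0.015,0,0],[0.015,0,0],[0.015,0,0]],"twist":[0,0,0,0,0,0,0,0,0,0]}' 6; python3 -c "
from h import *
st()"
```

```text
clock: 26.8
tool_pos: [457.9, -226.2, 85.8]
orientation: [0.374, 0.6, -0.374, 0.6]
force: [-0.4, -0.2, -0.7]
finger_gap: 25.8
clock: 28.05
tool_pos: [458.0, -226.3, 49.3]
orientation: [0.374, 0.6, -0.374, 0.6]
force: [-0.3, 0.4, -0.2]
finger_gap: 26.0
clock: 29.3
tool_pos: [458.0, -226.3, 47.7]
orientation: [0.374, 0.6, -0.374, 0.6]
force: [-0.1, -0.5, 0.3]
finger_gap: 27.1
{'clock': 29.3, 'tool_pos': [458.0, -226.324, 47.736], 'force': [-0.11, -0.452, 0.342], 'finger_gap': 27.141, 'qpos': [1.003, 0.61, -0.744, 2.015, 0.607, 0.749, 0.341]}
[[0.0, 0.898, 0.439], [-0.0, 0.439, -0.898], [-1.0, 0.0, 0.0]]
```

```bash
python3 -m creep '{"fingers":[-1,-1,-0.38,-0.36,-0.34,-0.32,-0.3,-0.28,-0.26,-0.24],"translation":[[0.005,0,0],[0.01,0,0],[0.01,0,0],[0.01,0,0],[0.01,0,0],[0.01,0,0],[0.01,0,0],[0.01,0,0],[0.01,0,0],[0.01,0,0]],"twist":[0,0,0,0,0,0,0,0,0,0]}' ; python3 -m creep '{"fingers":[-0.2,-0.1,0,0.1,0.2,0.2,0.2,0.2,0.2,0.2],"translation":[[0,0,0],[0,0,0],[0,0,0],[0,0,0],[0,0,0],[-0.05,0,0],[-0.15,0,0],[-0.3,0,0],[-0.5,0,0],[-0.7,0,0]],"twist":[0,0,0,0,0,0,0,0,0,0]}'; python3 -m creep '{"fingers":[0.2,0.2,0.2,0.2,0.2,0.2,0.2,0.2,0.2,0.2],"translation":[[-0.2,0,0],[-0.4,0,0],[-0.55,0,0],[-0.55,-0.05,-0.05],[-0.55,-0.1,-0.1],[-0.55,-0.2,-0.15],[-0.55,-0.3,-0.2],[-0.55,-0.4,-0.3],[-0.55,-0.5,-0.4],[-0.55,-0.55,-0.5]],"twist":[0,0,0,0,0,0,0,0,0,0]}'; python3 - <<'E'
from h import *
o=st()
a=snap('top','t7.png')[190:290,300:400]
b=snap('scene','s7.png')[190:290,290:390]
cv2.imwrite('pics/c10.png',np.hstack([cv2.resize(b,(400,400),interpolation=2),cv2.resize(a,(400,400),interpolation=2)]))
d=cv2.absdiff(cv2.imread('pics/s6.png'),cv2.imread('pics/s7.png'))[262:290,300:380];print('tray front diff',d.mean())
R=Rn.from_quat(o['orientation']).as_matrix()
print(np.round(R.T@(np.array([488,-157.5,165])-o['tool_pos']),1))
E
```

```text
clock: 30.55
tool_pos: [458.0, -226.3, 46.7]
orientation: [0.374, 0.6, -0.374, 0.6]
force: [0.3, -0.1, -0.6]
finger_gap: 35.0
clock: 31.8
tool_pos: [458.3, -226.4, 118.6]
orientation: [0.374, 0.6, -0.374, 0.6]
force: [-0.9, 0.3, -0.2]
finger_gap: 54.8
clock: 33.05
tool_pos: [385.5, -205.3, 171.7]
orientation: [0.374, 0.6, -0.375, 0.6]
force: [-0.1, -0.3, -0.2]
finger_gap: 55.4
{'clock': 33.05, 'tool_pos': [385.461, -205.268, 171.664], 'force': [-0.124, -0.274, -0.223], 'finger_gap': 55.383, 'qpos': [1.288, 0.285, -0.97, 2.103, 0.302, 0.897, 0.6]}
[[-0.0, 0.899, 0.439], [-0.0, 0.439, -0.899], [-1.0, -0.001, 0.0]]
tray front diff 2.0386904761904763
[  6.6 113.1   2.1]
```

View pics/c10.png

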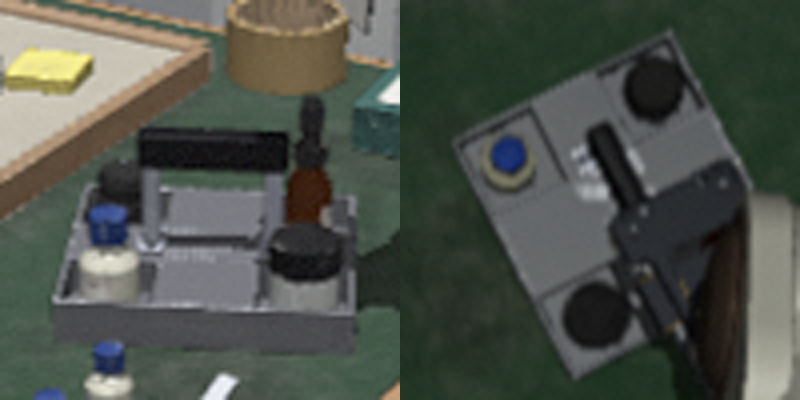

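```bash
python3 - <<'E'
from h import *
T=lambda x,y,z:px2w('top',205+(x+.5)/4-.5,185+(y+.5)/4-.5,z)
S=lambda x,y,z:px2w('scene',215+(x+.5)/4-.5,210+(y+.5)/4-.5,z)
a,b=T(581,151,102),T(640,276,102);print(a,b,(a+b)/2,np.linalg.norm(a-b));a,b=S(440,52,102),S(588,57,102);print(a,b,(a+b)/2)
# dark bar blob in scene (new image), and oil cap blob for later reference
E
python3 -m creep '{"fingers":[0.2,0.2,0.2,0.2,0.2,0.2,0.2,0.2,0.2,0.2],"translation":[[0,0.1,0],[0,0.2,0],[0,0.3,0],[0,0.4,0],[0,0.5,0],[0,0.6,0],[0,0.7,0],[0,0.8,0],[0,0.9,0.01],[0,1,0.02]],"twist":[0.05,0.1,0.15,0.2,0.25,0.3,0.35,0.4,0.45,0.497]}'; python3 - <<'E'
from h import *
o=st();R=Rn.from_quat(o['orientation']).as_matrix()
print(np.round(R.T@(np.array([488,-157.5,71])-o['tool_pos']),1))
E
```

```text
[ 524.39253842 -140.63855394  102.        ] [ 447.3690251  -173.47377521  102.        ] [ 485.88078176 -157.05616458  102.        ] 83.7303610383106
[ 527.58783712 -139.27171238  102.        ] [ 449.48273375 -176.80965525  102.        ] [ 488.53528543 -158.04068382  102.        ]
clock: 34.4
tool_pos: [478.2, -163.2, 171.8]
orientation: [0.689, 0.161, -0.688, 0.161]
force: [0.3, 0.8, 0.1]
finger_gap: 54.9
{'clock': 34.4, 'tool_pos': [478.193, -163.157, 171.822], 'force': [0.32, 0.76, 0.076], 'finger_gap': 54.86, 'qpos': [0.805, 0.341, -0.628, 1.958, 0.249, 0.919, -1.059]}
[[0.001, 0.444, -0.896], [0.0, -0.896, -0.444], [-1.0, 0.0, -0.001]]
[100.8  -0.7 -11.2]
```

```bash
python3 -m creep '{"fingers":[0.2,0.2,0.2,0.2,0.2,0.2,0.2,0.2,0.2,0.2],"translation":[[0,0,-0.06],[0.03,0,-0.112],[0.15,0,-0.112],[0.3,0,-0.112],[0.45,0,-0.112],[0.6,0,-0.112],[0.75,0,-0.112],[0.88,0,-0.112],[0.97,0,-0.112],[1,0,-0.112]],"twist":[0,0,0,0,0,0,0,0,0,0]}'; python3 -m creep '{"fingers":[0.1,0,-0.1,-0.2,-0.3,-0.4,-0.5,-0.6,-0.65,-0.7],"translation":[[0,0,0],[0.005,0,0],[0.005,0,0],[0.005,0,0],[0.005,0,0],[0.005,0,0],[0.005,0,0],[0.005,0,0],[0.005,0,0],[0.005,0,0]],"twist":[0,0,0,0,0,0,0,0,0,0]}' 15;  python3 -m creep '{"fingers":[-1,-1,-1,-1,-1,-1,-1,-1,-1,-1],"translation":[[0,0,0],[0,0,0],[0,0,0],[0,0,0],[0,0,0],[0,0,0],[0,0,0],[0,0,0],[0,0,0],[0,0,0]],"twist":[0,0,0,0,0,0,0,0,0,0]}' 55; python3 -c "
from h import *
st()
snap('scene','s8.png')"
```

```text
clock: 35.65
tool_pos: [487.1, -158.2, 71.1]
orientation: [-0.688, -0.163, 0.688, -0.163]
force: [-1.1, -0.1, 0.9]
finger_gap: 55.3
clock: 36.9
tool_pos: [487.6, -158.9, 71.3]
orientation: [0.688, 0.162, -0.688, 0.163]
force: [1.4, -2.2, -2.2]
finger_gap: 16.3
clock: 38.15
tool_pos: [487.4, -158.4, 71.3]
orientation: [0.688, 0.163, -0.688, 0.163]
force: [3.2, -3.1, -2.4]
finger_gap: 15.6
{'clock': 38.15, 'tool_pos': [487.401, -158.447, 71.27], 'force': [3.183, -3.082, -2.369], 'finger_gap': 15.603, 'qpos': [0.711, 0.507, -0.549, 2.007, 0.39, 0.731, -1.185]}
[[0.0, 0.448, -0.894], [-0.0, -0.894, -0.448], [-1.0, 0.0, -0.0]]
```

Gripped at 16 mm, as the bar should read. Slow lift now, first 3 cm, then a check.

```bash
python3 -m creep '{"fingers":[-1,-1,-1,-1,-1,-1,-1,-1,-1,-1],"translation":[[-0.01,0,0],[-0.03,0,0],[-0.06,0,0],[-0.1,0,0],[-0.14,0,0],[-0.18,0,0],[-0.22,0,0],[-0.26,0,0],[-0.29,0,0],[-0.3,0,0]],"twist":[0,0,0,0,0,0,0,0,0,0]}' 55; python3 - <<'E'
from h import *
o=st();print(o['wrist_torque'])
im=snap('scene','s9.png')
# best rotation/scale of carrier patch between the pictures
a=cv2.imread('pics/s8.png')
m=np.zeros(a.shape[:2],np.uint8);m[243:290,296:386]=255
p=cv2.goodFeaturesToTrack(cv2.cvtColor(a,6),80,.01,3,mask=m)
q,s,_=cv2.calcOpticalFlowPyrLK(a,im,p,None,winSize=(15,15),maxLevel=3)
M,i=cv2.estimateAffinePartial2D(p[s==1],q[s==1],ransacReprojThreshold=1.0)
print(M,i.sum(),len(i),'rot deg',np.degrees(np.arctan2(M[1,0],M[0,0])))
print('expected shift',w2px('scene',[487,-158,58])-w2px('scene',[487,-158,28]),'got',M@[340,266,1]-[340,266])
E
```

```text
clock: 39.45
tool_pos: [487.5, -158.4, 101.5]
orientation: [0.688, 0.163, -0.688, 0.163]
force: [-0.6, 0.6, -6.6]
finger_gap: 15.4
{'clock': 39.45, 'tool_pos': [487.473, -158.445, 101.476], 'force': [-0.64, 0.567, -6.613], 'finger_gap': 15.43, 'qpos': [0.737, 0.459, -0.579, 1.992, 0.349, 0.788, -1.151]}
[[0.0, 0.448, -0.894], [-0.0, -0.894, -0.448], [-1.0, 0.0, -0.0]]
[-0.06456568  0.09525616  0.06884299]
[[ 1.01087652e+00  1.33118736e-03 -3.83459306e+00]
 [-1.33118736e-03  1.01087652e+00 -1.42042601e+01]] 36 56 rot deg -0.07545073188225877
expected shift [  0.17637403 -11.31394735] got [  0.21752062 -11.76370865]
```

```bash
python3 -m creep '{"fingers":[-1,-1,-1,-1,-1,-1,-1,-1,-1,-1],"translation":[[-0.03,0,0],[-0.1,0,0],[-0.2,0,0],[-0.31,0,0],[-0.42,0,0],[-0.53,0,0],[-0.64,0,0],[-0.75,0,0],[-0.86,0,0],[-0.95,0,0]],"twist":[0,0,0,0,0,0,0,0,0,0]}' 55; python3 -m creep '{"fingers":[-1,-1,-1,-1,-1,-1,-1,-1,-1,-1],"translation":[[-0.03,0,0],[-0.05,0,0],[-0.05,0,0],[-0.05,0,0],[-0.05,0,0],[-0.05,0,0],[-0.05,0,0],[-0.05,0,0],[-0.05,0,0],[-0.05,0,0]],"twist":[0,0,0,0,0,0,0,0,0,0]}' 55; python3 - <<'E'
from h import *
def cmp(a,b,z0,z1):
    m=np.zeros(a.shape[:2],np.uint8);dv=int(w2px('scene',[487,-158,z0])[1]-w2px('scene',[487,-158,28])[1]);m[200+dv:290+dv,296:386]=255
    p=cv2.goodFeaturesToTrack(cv2.cvtColor(a,6),120,.01,3,mask=m)
    e=w2px('scene',[487,-158,z1])-w2px('scene',[487,-158,z0])
    q,s,_=cv2.calcOpticalFlowPyrLK(a,b,p,(p+e.astype(np.float32)),winSize=(15,15),maxLevel=2,flags=cv2.OPTFLOW_USE_INITIAL_FLOW)
    M,i=cv2.estimateAffinePartial2D(p[s==1],q[s==1],ransacReprojThreshold=1.5)
    c=[340,266+dv];print('inl',i.sum(),len(i),'rot',np.degrees(np.arctan2(M[1,0],M[0,0])),'shift',M@[*c,1]-c,'exp',e)
o=st()
b=snap('scene','s10.png');cmp(cv2.imread('pics/s9.png'),b,58,158)
c=snap('scene','s11.png');cmp(b,c,158,158)
# oil cap (blue) & dropper (amber) still in the carrier, compared with s9
for f in('s9','s10'):
    h=cv2.cvtColor(cv2.imread(f'pics/{f}.png'),cv2.COLOR_BGR2HSV)
    m=cv2.inRange(h,(105,120,40),(125,255,200));n,_,S,C=cv2.connectedComponentsWithStats(m)
    print(f,'blue',[(C[k].round(1).tolist(),int(S[k][4])) for k in range(1,n) if 15<S[k][4]<300])
    m=cv2.inRange(h,(3,120,30),(14,255,130));n,_,S,C=cv2.connectedComponentsWithStats(m)
    print(f,'amber',[(C[k].round(1).tolist(),int(S[k][4])) for k in range(1,n) if 25<S[k][4]<600 ])
E
```

```text
clock: 40.75
tool_pos: [487.4, -158.4, 197.0]
orientation: [0.688, 0.163, -0.688, 0.163]
force: [0.5, -0.6, -7.4]
finger_gap: 15.3
clock: 42.0
tool_pos: [487.3, -158.4, 201.2]
orientation: [0.688, 0.163, -0.688, 0.163]
force: [-0.5, 0.5, -7.3]
finger_gap: 15.8
{'clock': 42.0, 'tool_pos': [487.327, -158.421, 201.239], 'force': [-0.497, 0.478, -7.345], 'finger_gap': 15.808, 'qpos': [0.807, 0.315, -0.645, 1.913, 0.226, 0.985, -1.047]}
[[0.0, 0.448, -0.894], [-0.0, -0.894, -0.448], [-1.0, 0.0, -0.0]]
inl 49 119 rot -0.1597288203589591 shift [  0.64924491 -40.45519844] exp [  0.61611898 -39.3941902 ]
inl 101 101 rot 0.0037264015602158844 shift [-0.00071142  0.0026082 ] exp [0. 0.]
s9 blue [([279.3, 1.2], 26), ([192.5, 45.5], 138), ([269.7, 210.1], 222), ([271.8, 217.9], 109), ([316.6, 234.3], 82), ([316.7, 279.0], 45), ([301.8, 290.6], 42), ([123.2, 324.4], 20), ([312.6, 341.4], 135)]
s9 amber [([366.7, 227.1], 123)]
s10 blue [([279.3, 1.2], 26), ([192.4, 45.6], 135), ([316.3, 193.0], 78), ([269.8, 210.0], 220), ([274.3, 217.1], 95), ([316.7, 279.1], 43), ([301.7, 290.7], 42), ([123.2, 324.2], 17), ([312.7, 341.4], 135)]
s10 amber [([368.1, 186.9], 115)]
```

Everything rose together, level (0.2°), and it is still, with about 130 mm of clearance. Handing in.

```bash
python3 -c "
from plant import env
print(env.sign_off())"
```

```text
the job is handed in; nothing more can be done
None
```

The carrier is packed, and I handed the job in at about 42 s (limit 67 s) with the arm holding it by the middle of its handle bar.

**What I did:** I stood the oil bottle (the largest of the blue-capped ones) and the dropper bottle in the two empty cells and let go of both while the carrier stood on the desk. I then pinched the bar at its middle (gap 15.8 mm for a 16 mm bar, 55 N grip) and lifted straight up 130 mm.

**Last checks:**
- **Level and still:** image tracking showed the carrier tilted by about 0.2° at most in the scene camera's image. Two successive pictures showed no movement.
- **Contents:** the oil cap and the dropper rose with the carrier. The wrist force of about 7.3 N fits the loaded carrier's weight. The small look-alike bottles and the other blue items have not moved in the image.

**Reservations:**
- **Dropper tilt:** the dropper leaned about 4–5° in the grip while carried. It stood upright once released in its cell.
- **Tracking quality:** the image comparison for the last 100 mm of the lift matched only 49 of 119 points. Its shift still agreed with what I expected to about 1 pixel.
- **No final look by eye:** I had used all 12 views before the lift, so the lifted state was checked only by numbers. The canister and eyepiece were last seen in their cells before it.

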